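# Fit the grating disc to the vegetable cutter

### The job

Pick up the grating disc from the chopping board by its grip and lower it by hand, gently, over the vegetable cutter's drive shaft; feel for the drive pin by turning the disc until the pin enters its hole, and seat the disc fully home, flat on the drive flange, then let go. Do not drop it or force it down on the pin (keep well under 40 N), and leave the bottle and the bowl where they are.

Things in the scene. Friction and masses are not known exactly. Their poses are not given: they have to be found in the camera images.
- disc_grip (a point): Centre of the loose grating disc's grip, 36 mm above its underside. Steel plate 180 mm across, 4 mm thick, about 0.35 kg; in its middle a white hub 76 x 76 x 12 mm and on that an upright grip block 40 mm long (own x), 30 mm wide (own y), top 60 mm above the underside. z up. Hold it across the 30 mm width (fingers closing along own y).
- disc_foot (a point): Centre of the disc's underside, mouth of the 17.5 mm bore that goes up through hub and grip; 36 mm below disc_grip, same axes. The one pin hole, 9.5 mm across, goes through the hub 29 mm from the centre on the disc's own +x side, just beyond one end of the grip.
- board: Wooden chopping board 240 x 240 x 15 mm, fixed; origin at the centre of its underside. The disc starts lying flat on it, underside 15 mm above the table.
- machine: Vegetable cutter, fixed: grey box 235 x 235 mm, chute on its own -x side, round open bowl on top (rim 192 mm above the table, 212 mm inside). Origin at the centre of its underside, z up. The shaft stands in the bowl's centre on a flange 76 mm across, 165 mm above the table.
- shaft_foot (a point): Centre of the drive flange's top, foot of the shaft; axes as the cutter's housing, they do not turn with the shaft. Fully home, disc_foot lies here. Shaft 16 mm thick, 50 mm high, its top 9 mm tapering to 7 mm.
- pin_zone (a point): Middle of the zone where the drive pin may stand: 29 mm from shaft_foot on the cutter's own +x side, at flange height. The shaft has stopped at any angle up to 30 degrees either way of this; the pin itself is not reported: look or feel. Pin upright, 8 mm thick, 9 mm high, top 1.5 mm tapering to 6.2 mm; a disc not on its hole stops 9 mm above the flange. Shaft and pin turn together, stiffly (0.2 N m).
- bottle_mid (a point): Red sauce bottle, 66 mm across, 180 mm high, loose bystander; point half-way up.
- bowl_mid (a point): Steel bowl 150 mm across, 60 mm high, loose bystander; point on its axis, half-way up.

How it is judged:
By the outcome, as a careful person would: the job done as asked, in the order asked, and still so for the second after the job is handed in, with the robot touching nothing.
It also fails if it takes over 72 s, if anything falls off the work surface, if the arm or the gripper's body presses on something with over 40 N, if the wrist force passes 120 N, or if a joint passes its speed limit or range.

### The arm

A 6-joint arm with a two-finger parallel gripper is mounted at the origin on the work surface. World frame = base frame: x ahead of the robot, y to its left, z up, the work surface at z = 0. Lengths are in mm, angles in rad, forces in N, time in s.
With the tool pointing down it reaches from about 300 to 775 mm from the base axis. Payload 14.6 kg.
Tool frame: the origin (TCP) lies midway between the tips of the shut fingers; the grasp point (between the pads) lies 19 mm behind it (manip.hold_point_z is the distance from the TCP to the grasp point, in mm); z points along the fingers, y is the direction in which the jaws open and shut (so a half turn about z gives the same grasp; the last joint's range is limited). The gripper opens to 94 mm and grips with 3 to 60 N. Pads are 16 mm wide; open, the fingers measure 119 mm over their backs; the gripper's body (75 mm by 177 mm) begins 78 mm behind the grasp point.
Start: joints at [-1.23, 0.3, 1.521, -0, 1.321, -0.067], TCP at [218.117, -504.89, 205.446] pointing down, gripper open.
Joint ranges: [-3.03, 3.03], [-0.79, 2.21], [0.23, 2.52], [-1.04, 4.18], [0, 3.07], [-2.55, 2.55]. Speed limits (rad/s): [2.22, 2.22, 2.57, 3.14, 3.14, 3.14].

### API

Orientations are given as [roll, pitch, yaw] about the fixed x, y, z axes, in that order (R = Rz(yaw) Ry(pitch) Rx(roll)).
In Python, from cell import manip gives the robot as it stands.
- The arm moves only by the shell command python3 -m crank 'ROWS' [OPENING] [FORCE]. ROWS is JSON, a list of rows, each an object with "offset": the shift along the world's x, y, z in m, a list of three; "spin": the turn about the world's z in degrees. In form: [{"offset": [dx, dy, dz], "spin": spin}, ...]. A call has exactly 8 rows; each row is the pose to reach, as a shift and turn from the pose measured when the call began; what a row does not reach only later rows make up. A row lasts 1/12 s, in which the tool goes at most 41.7 mm and 7.16 degrees, less where a joint would pass 70% of its speed; a pose out of reach is approached as far as the arm can. A call with a gripper value outside its range is refused whole. OPENING is the opening, from 0 (shut) to 1 (fully open), set as the call begins (- or left out, the last holds). The fingers move at their own pace and stop on an object; FORCE is the grip in N (left out, the last holds). Time passes only in rows, so rows that repeat a pose let the fingers close, or fill a call up. It gives the time, the measured TCP pose, the force and the opening at its end, in the units of the state.
- manip.read_state(): the state, without advancing time (a new reading comes with each control period).
- manip.camera(name): name is "scene" or "top" or "wrist"; returns a dict with "pixels" (420x560x3 uint8, red, green, blue), "fx", "fy", "cx", "cy" (pixels), "extrinsics" (4x4, takes a point from world to camera coordinates); the wrist camera has in their place "hand_eye" (4x4, takes a point from camera to tool coordinates, whose origin is the TCP and whose axes are the flange's). Camera axes: x right, y down, z forward; pixel columns grow to the right and rows downward; lengths in mm; the calibration is good to about 2 mm. A picture is of the moment at which its call begins: read the wrist's pose just before it. There is no depth.
- manip.sign_off(): hands the job in, once; it reports no verdict.
Trained networks look in a picture, given as the dict that the camera call returned (one of the last four; its "shot" number tells which), for a name from the list of things; names that differ only in an ending like _2 or _b are one class to them, and where a whole thing is asked for, a point or a joint stands for the part that bears it (a point fixed in the world has none). Each returns a list of dicts, best first, with "conf" (0 to 1); they miss things now and then, are a little off and sometimes report something else, mostly with a low value. They report only what shows in the picture. A call takes as long as a camera call.
- manip.search_frame(picture, name): "location" ([x, y, z] in mm, in world coordinates, good to about 4 mm: the middle of the surface that is visible of it).
- manip.masks_of(picture, name): "mask" (420x560 bool, what is visible of it).
The state is a dict: "clock": time; "joints": joint angles; "qd": joint speeds; "effort": joint torques, N m; "eef_pos": TCP position; "eef_rot": TCP orientation; "wrist_force": force on the tool from outside, world axes, zero at the start; "moment": the same for the moment, N m; "finger_gap": finger opening in mm.
Only numpy, scipy, OpenCV 4.12 (cv2) and the standard library are available. Lean on these libraries where they do the work, as an engineer would, in place of code of your own. Each camera call takes 0.05 s, during which the arm holds its last target. There are 200 camera calls.

## Working session

There is one attempt and no reset: what is moved stays moved. The work goes in short steps, Python scripts to look and compute and a shell command to move; the robot and the scene stay as the last step left them, time stands still between calls to the robot, and variables do not carry over. Pictures are saved under pics/ and viewed, about 8 in all and at most 12, crops included, and the job is handed in when it is done.

```bash
mkdir -p pics; python3 - <<'E'
from cell import manip
import cv2,numpy as np
s=manip.read_state();print(s)
for c in("top","scene"):
    p=manip.camera(c);cv2.imwrite(f"pics/{c}0.png",p["pixels"][:,:,::-1])
    print(c,p["fx"],p["cx"],p["cy"],np.round(p["extrinsics"],3).tolist())
    for n in("disc_grip","disc_foot","board","machine","shaft_foot","bottle_mid","bowl_mid"):
        print(n,[(np.round(d["location"]).tolist(),round(d["conf"],2)) for d in manip.search_frame(p,n)[:2]])
E
```

```text
{'clock': 0.0, 'joints': array([-1.22961996e+00,  3.00458957e-01,  1.52156841e+00,  6.89090569e-06,
        1.32070796e+00, -6.66193148e-02]), 'qd': array([ 2.80121702e-04, -9.58000689e-05,  3.14904617e-04, -3.09276000e-04,
       -1.35266518e-04, -3.10890717e-04]), 'effort': array([-9.79356191e-04, -5.31814027e+01, -3.52740026e+01,  7.07681291e-02,
        2.44451640e-02, -1.17370096e-04]), 'eef_pos': array([ 218.0248429 , -504.65789616,  204.89835347]), 'eef_rot': array([-3.14045296e+00, -8.27276990e-05,  4.07793927e-01]), 'wrist_force': array([-0.11208262, -1.04244972,  0.24362351]), 'moment': array([-0.01327125,  0.01307749,  0.02256227]), 'finger_gap': 94.04483030139397}
top 530.3772422590908 287.31023109520856 202.42933436766964 [[0.026, -1.0, -0.0, 4.258], [-0.974, -0.026, -0.224, 659.49], [0.224, 0.006, -0.975, 1034.137], [0.0, 0.0, 0.0, 1.0]]
disc_grip [([511.0, -162.0, 19.0], 0.93)]
disc_foot [([514.0, -160.0, 19.0], 0.82)]
board [([440.0, -178.0, 20.0], 0.82), ([485.0, 241.0, 158.0], 0.58)]
machine []
shaft_foot [([752.0, 36.0, 120.0], 0.61)]
bottle_mid [([752.0, 37.0, 121.0], 0.67)]
bowl_mid [([785.0, -96.0, 26.0], 0.63)]
scene 442.5469211168294 284.32032918276724 205.72418035308496 [[0.855, 0.519, 0.01, -553.139], [0.292, -0.465, -0.836, -78.114], [-0.429, 0.717, -0.549, 1384.714], [0.0, 0.0, 0.0, 1.0]]
disc_grip [([528.0, -177.0, 20.0], 0.73), ([484.0, -223.0, 13.0], 0.65)]
disc_foot [([531.0, -172.0, 23.0], 0.77)]
board [([484.0, -223.0, 10.0], 0.78), ([531.0, -174.0, 22.0], 0.26)]
machine [([521.0, 165.0, 140.0], 0.84)]
shaft_foot [([528.0, 166.0, 144.0], 0.91)]
bottle_mid [([784.0, 20.0, 104.0], 0.8)]
bowl_mid [([767.0, -67.0, 29.0], 0.88)]
```

View pics/top0.png

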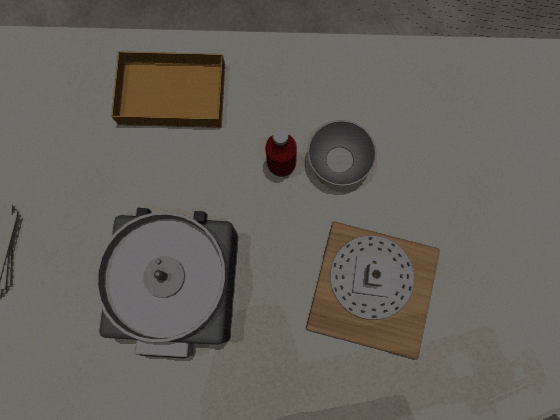

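View pics/scene0.png

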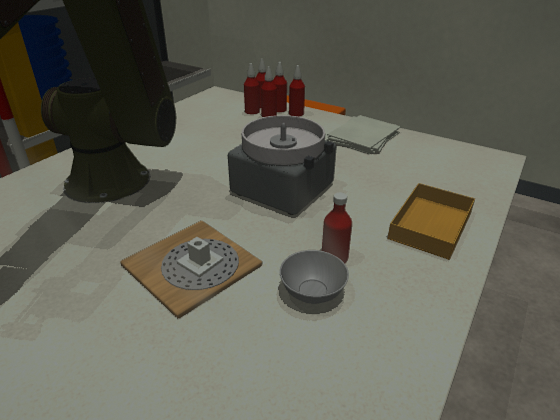

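The top view shows the disc grip at about (376,274). The cutter shaft is near (161,276), with the pin near (158,262) on the side away from the robot. I'll zoom in on both.

```bash
cat > h.py <<'E'
import numpy as np
def ray(p,u,v,z):
    E=np.array(p["extrinsics"]);R,t=E[:3,:3],E[:3,3];o=-R.T@t
    d=R.T@np.array([(u-p["cx"])/p["fx"],(v-p["cy"])/p["fy"],1]);return o+d*(z-o[2])/d[2]
def wristray(p,s,u,v,z):
    from scipy.spatial.transform import Rotation as Ro
    H=np.array(p["hand_eye"]);T=np.eye(4);T[:3,:3]=Ro.from_euler('xyz',s["eef_rot"]).as_matrix();T[:3,3]=s["eef_pos"]
    M=T@H;d=M[:3,:3]@np.array([(u-p["cx"])/p["fx"],(v-p["cy"])/p["fy"],1]);o=M[:3,3];return o+d*(z-o[2])/d[2]
E
python3 - <<'E'
import cv2,numpy as np
i=cv2.imread("pics/top0.png")
a=cv2.resize(i[230:325,325:420],(400,400),interpolation=cv2.INTER_CUBIC)
b=cv2.resize(i[235:315,120:200],(400,400),interpolation=cv2.INTER_CUBIC)
cv2.imwrite("pics/zoom.png",np.clip(np.hstack([a,b])*1.3,0,255))
E
```

```text
[ WARN:0@0.055] global loadsave.cpp:1063 imwrite_ Unsupported depth image for selected encoder is fallbacked to CV_8U.
```

View pics/zoom.png

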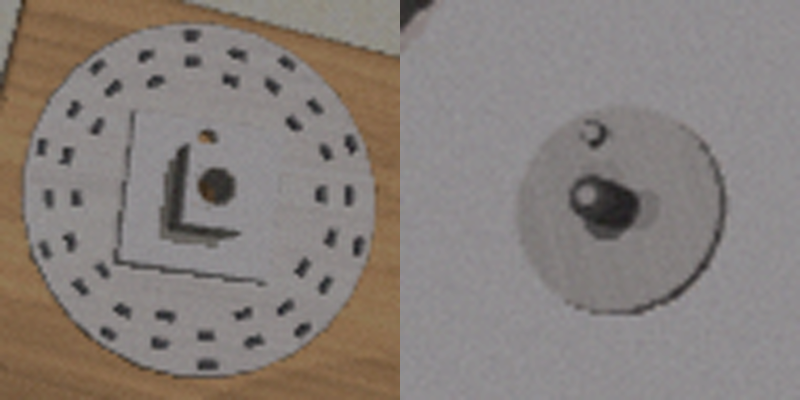

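The left crop shows the bore mouth at about (216,186) and the pin hole at (207,136), on the far side. The right crop shows the flange centre at (620,210), shaft top at (590,190) and pin at (595,130).

```bash
python3 - <<'E'
from cell import manip
from h import *
p=manip.camera("top")
for n,u,v,z in(("bore",376.3,274.2,75),("hole",374.2,262.3,29),("disc centre",325+200/4.21,230+200/4.21,19),("pin",159,261.3,174),("shafttop",158,273,215),("flange",120+220/5,235+210/5,165),
 ("board1",332,223,15),("board2",439,248,15),("board3",417,357,15),("board4",307,332,15),
 ("hubTL",325+133/4.21,230+110/4.21,29),("hubBL",325+117/4.21,230+263/4.21,29),("hubBR",325+267/4.21,230+284/4.21,29)):
  print(n,ray(p,u,v,z).round(1))
E
```

```text
bore [ 514.6 -162.7   75. ]
hole [ 544.1 -166.1   29. ]
disc centre [ 512.8 -163.7   19. ]
pin [518.2 255.6 174. ]
shafttop [493.  245.7 215. ]
flange [490.4 246.2 165. ]
board1 [629.4 -76.9  15. ]
board2 [ 580.4 -308.8   15. ]
board3 [ 352.1 -254.8   15. ]
board4 [396.3 -26.5  15. ]
hubTL [ 556.3 -128.7   29. ]
hubBL [ 479.6 -120.5   29. ]
hubBR [ 471.2 -195.1   29. ]
```

```bash
python3 -m crank '[{"offset":[0.024,0.028,0],"spin":-3.7},{"offset":[0.048,0.056,0],"spin":-7.4},{"offset":[0.072,0.084,0],"spin":-11.1},{"offset":[0.096,0.112,0],"spin":-14.8},{"offset":[0.12,0.14,0],"spin":-18.5},{"offset":[0.144,0.168,0],"spin":-22.2},{"offset":[0.168,0.196,0],"spin":-25.9},{"offset":[0.192,0.224,0],"spin":-29.5}]' 1
python3 -m crank '[{"offset":[0.02,0.023,0],"spin":0},{"offset":[0.04,0.046,0],"spin":0},{"offset":[0.06,0.069,0],"spin":0},{"offset":[0.08,0.092,0],"spin":0},{"offset":[0.095,0.108,0],"spin":0},{"offset":[0.104,0.118,0],"spin":0},{"offset":[0.104,0.118,0],"spin":0},{"offset":[0.104,0.118,0],"spin":0}]'
python3 - <<'E'
from cell import manip
import cv2,numpy as np
s=manip.read_state();p=manip.camera("wrist");cv2.imwrite("pics/w1.png",p["pixels"][:,:,::-1])
print(s["eef_pos"],s["eef_rot"],s["wrist_force"],p["fx"],p["cx"],p["cy"],np.round(p["hand_eye"],3).tolist())
E
```

```text
clock: 1.52
eef_pos: [411.0, -279.3, 205.7]
eef_rot: [3.141, -0.0, -0.11]
wrist_force: [0.1, 0.1, 0.4]
finger_gap: 94.0
clock: 2.18
eef_pos: [514.8, -161.5, 205.5]
eef_rot: [3.141, 0.0, -0.11]
wrist_force: [-0.6, 0.4, -0.1]
finger_gap: 94.3
[ 514.83207901 -161.4880532   205.46248083] [ 3.14124636e+00  3.83811349e-05 -1.09615377e-01] [-0.57348591  0.35205548 -0.08647449] 338.29803801938857 281.7552261001582 205.30577730085287 [[-0.0, -0.961, -0.278, 82.097], [1.0, -0.0, 0.0, -0.369], [-0.001, -0.278, 0.961, -179.026], [0.0, 0.0, 0.0, 1.0]]
```

View pics/w1.png

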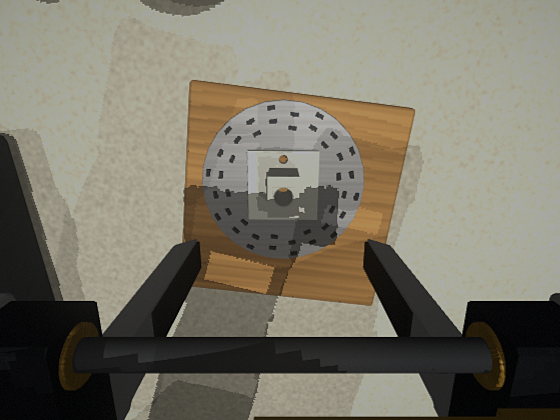

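The wrist view shows the hub square with the image, with the pin hole at (283,159) and the bore mouth at (283,197). The disc yaw therefore matches the tool.

```bash
python3 - <<'E'
from cell import manip
from h import *
s=manip.read_state();p=manip.camera("wrist")
for n,u,v,z in(("bore",283.5,197,75),("hole",283,159.5,31),("hubTL",247.5,151,31),("hubTR",319.5,151,31),("hubBR",319,220,31),("hubBL",248,219,31),("pl",203,179,19),("pr",364,179,19),("pt",283,99,19),("pb",283,260,19)):
  print(n,wristray(p,s,u,v,z).round(1))
E
```

```text
bore [ 515.2 -163.6   75. ]
hole [ 544.1 -166.5   31. ]
hubTL [ 557.  -130.8   31. ]
hubTR [ 548.7 -205.2   31. ]
hubBR [ 473.3 -198.6   31. ]
hubBL [ 483.1 -121.    31. ]
pl [530.7 -76.5  19. ]
pr [ 511.1 -252.6   19. ]
pt [ 604.4 -173.2   19. ]
pb [ 424.2 -153.3   19. ]
```

```bash
python3 -m crank '[{"offset":[0.000,-0.002,-0.03],"spin":0},{"offset":[0,-0.002,-0.06],"spin":0},{"offset":[0,-0.002,-0.09],"spin":0},{"offset":[0,-0.002,-0.12],"spin":0},{"offset":[0,-0.002,-0.145],"spin":0},{"offset":[0,-0.002,-0.16],"spin":0},{"offset":[0,-0.002,-0.168],"spin":0},{"offset":[0,-0.002,-0.169],"spin":0}]' 1
python3 -m crank '[{"offset":[0,0,0],"spin":0},{"offset":[0,0,0],"spin":0},{"offset":[0,0,0],"spin":0},{"offset":[0,0,0],"spin":0},{"offset":[0,0,0],"spin":0},{"offset":[0,0,0],"spin":0},{"offset":[0,0,0],"spin":0},{"offset":[0,0,0],"spin":0}]' 0 40
```

```text
clock: 2.95
eef_pos: [513.4, -164.8, 35.6]
eef_rot: [-3.142, 0.002, -0.113]
wrist_force: [1.1, -0.4, 0.2]
finger_gap: 93.9
clock: 3.62
eef_pos: [513.5, -164.8, 35.7]
eef_rot: [-3.142, 0.002, -0.112]
wrist_force: [0.6, -0.2, -0.7]
finger_gap: 43.9
```

```bash
python3 -m crank '[{"offset":[0,0,0],"spin":0},{"offset":[0,0,0],"spin":0},{"offset":[0,0,0],"spin":0},{"offset":[0,0,0],"spin":0},{"offset":[0,0,0],"spin":0},{"offset":[0,0,0],"spin":0},{"offset":[0,0,0],"spin":0},{"offset":[0,0,0],"spin":0}]' 0 40
python3 -m crank '[{"offset":[0,0,0.005],"spin":0},{"offset":[0,0,0.02],"spin":0},{"offset":[0,0,0.05],"spin":0},{"offset":[0,0,0.085],"spin":0},{"offset":[0,0,0.12],"spin":0},{"offset":[0,0,0.155],"spin":0},{"offset":[0,0,0.185],"spin":0},{"offset":[0,0,0.21],"spin":0}]'
```

```text
clock: 4.28
eef_pos: [513.5, -164.7, 35.7]
eef_rot: [-3.141, 0.002, -0.112]
wrist_force: [0.3, 2.8, 1.8]
finger_gap: 29.5
clock: 4.95
eef_pos: [513.3, -164.9, 248.3]
eef_rot: [3.141, 0.0, -0.113]
wrist_force: [-0.1, -0.2, -4.2]
finger_gap: 29.9
```

```bash
python3 -m crank '[{"offset":[-0.006,0.016,0.008],"spin":2},{"offset":[-0.018,0.047,0.016],"spin":5},{"offset":[-0.03,0.078,0.022],"spin":8},{"offset":[-0.042,0.11,0.022],"spin":11},{"offset":[-0.054,0.142,0.022],"spin":14},{"offset":[-0.066,0.174,0.022],"spin":17},{"offset":[-0.078,0.206,0.022],"spin":20},{"offset":[-0.09,0.238,0.022],"spin":23}]'
python3 -m crank '[{"offset":[-0.012,0.03,0],"spin":1},{"offset":[-0.024,0.06,0],"spin":2},{"offset":[-0.034,0.09,0],"spin":2.5},{"offset":[-0.044,0.115,0],"spin":2.5},{"offset":[-0.05,0.131,0],"spin":2.5},{"offset":[-0.05,0.131,0],"spin":2.5},{"offset":[-0.05,0.131,0],"spin":2.5},{"offset":[-0.05,0.131,0],"spin":2.5}]'
python3 - <<'E'
from cell import manip
import cv2,numpy as np
s=manip.read_state();p=manip.camera("wrist");cv2.imwrite("pics/w2.png",p["pixels"][:,:,::-1])
print(s["eef_pos"],s["eef_rot"])
E
```

```text
clock: 5.62
eef_pos: [422.1, 74.1, 270.3]
eef_rot: [3.141, 0.001, 0.291]
wrist_force: [0.6, -0.7, -3.7]
finger_gap: 29.5
clock: 6.28
eef_pos: [372.2, 204.6, 270.3]
eef_rot: [3.14, 0.001, 0.334]
wrist_force: [0.9, -0.0, -3.8]
finger_gap: 29.7
[372.20189846 204.59045069 270.27329624] [3.14023206e+00 8.11127797e-04 3.34461488e-01]
```

View pics/w2.png

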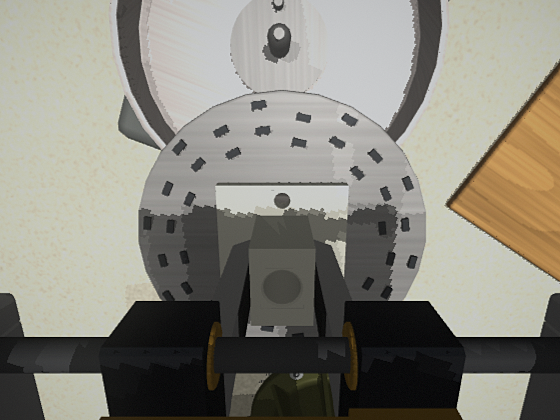

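The wrist view now shows everything needed: pin (279,4), shaft top (279,33), bore mouth (282,287) and disc pin hole (282,201). The hub is still square to the tool.

```bash
python3 - <<'E'
from cell import manip
from h import *
s=manip.read_state();p=manip.camera("wrist")
c=s["eef_pos"]
for n,u,v,z in(("bore",282,287,c[2]+39.3),("hole",282,201,c[2]-4.7),("pltop",282,91,c[2]-17),("pin",279,4,174),("shafttop",279,33,215),("flL",231,42,165),("flR",328.5,42,165),("flbot",280,93,165)):
  print(n,wristray(p,s,u,v,z).round(1))
E
```

```text
bore [374.7 205.  309.6]
hole [402.3 214.4 265.6]
pltop [458.3 233.8 253.3]
pin [517.2 256.3 174. ]
shafttop [491.9 247.4 215. ]
flL [482.9 283.5 165. ]
flR [507.4 212.8 165. ]
flbot [460.  235.9 165. ]
```

```bash
python3 -m crank '[{"offset":[0.02,0.007,0],"spin":0},{"offset":[0.045,0.016,0],"spin":0},{"offset":[0.07,0.025,0],"spin":0},{"offset":[0.095,0.034,0],"spin":0},{"offset":[0.111,0.04,0],"spin":0},{"offset":[0.117,0.042,-0.01],"spin":0},{"offset":[0.117,0.042,-0.022],"spin":0},{"offset":[0.117,0.042,-0.03],"spin":0}]'
python3 - <<'E'
from cell import manip
import cv2
a=manip.camera("scene")["pixels"][90:200,220:350,::-1]
b=manip.camera("wrist")["pixels"][:,:,::-1]
import numpy as np
a=cv2.resize(a,(496,420),interpolation=cv2.INTER_CUBIC)
cv2.imwrite("pics/s3.png",np.hstack([a,cv2.resize(b[100:320,180:380],(300,330)).repeat(1,0) if 0 else cv2.resize(b[120:330,205:355],(300,420))]))
E
```

```text
clock: 7.05
eef_pos: [489.1, 245.5, 238.3]
eef_rot: [3.14, 0.003, 0.332]
wrist_force: [0.1, 0.0, -4.5]
finger_gap: 30.0
```

View pics/s3.png

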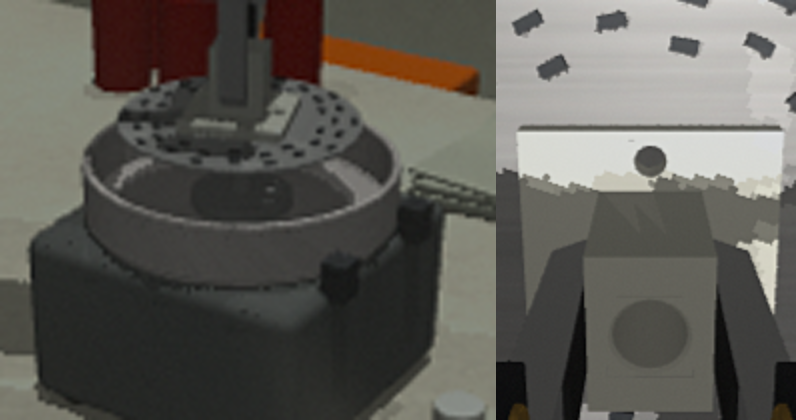

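The scene crop shows the disc just above the rim and centred over the bowl, with the grip still square in the fingers. I'll lower it slowly and watch the force.

```bash
python3 -m crank '[{"offset":[0,0,-0.001],"spin":0},{"offset":[0,0,-0.002],"spin":0},{"offset":[0,0,-0.003],"spin":0},{"offset":[0,0,-0.004],"spin":0},{"offset":[0,0,-0.005],"spin":0},{"offset":[0,0,-0.006],"spin":0},{"offset":[0,0,-0.006],"spin":0},{"offset":[0,0,-0.006],"spin":0}]'
```

```text
clock: 7.82
eef_pos: [488.6, 245.6, 232.6]
eef_rot: [3.14, 0.004, 0.333]
wrist_force: [-1.0, 0.1, -4.2]
finger_gap: 29.8
```

```bash
python3 -m crank '[{"offset":[0,0,-0.001],"spin":0},{"offset":[0,0,-0.002],"spin":0},{"offset":[0,0,-0.003],"spin":0},{"offset":[0,0,-0.0035],"spin":0},{"offset":[0,0,-0.004],"spin":0},{"offset":[0,0,-0.004],"spin":0},{"offset":[0,0,-0.004],"spin":0},{"offset":[0,0,-0.004],"spin":0}]'
```

```text
clock: 8.48
eef_pos: [488.6, 245.7, 228.6]
eef_rot: [3.14, 0.003, 0.333]
wrist_force: [1.2, 1.6, -3.3]
finger_gap: 29.8
```

```bash
python3 -m crank '[{"offset":[0,0,-0.001],"spin":0},{"offset":[0,0,-0.0015],"spin":0},{"offset":[0,0,-0.002],"spin":0},{"offset":[0,0,-0.0025],"spin":0},{"offset":[0,0,-0.003],"spin":0},{"offset":[0,0,-0.003],"spin":0},{"offset":[0,0,-0.003],"spin":0},{"offset":[0,0,-0.003],"spin":0}]'
```

```text
clock: 9.15
eef_pos: [489.1, 246.2, 226.0]
eef_rot: [3.141, 0.001, 0.333]
wrist_force: [5.2, 6.6, -0.8]
finger_gap: 29.7
```

```bash
python3 -m crank '[{"offset":[0.0004,0.0005,0],"spin":0},{"offset":[0.0005,0.0006,-0.001],"spin":0},{"offset":[0.0005,0.0006,-0.0015],"spin":0},{"offset":[0.0005,0.0006,-0.002],"spin":0},{"offset":[0.0005,0.0006,-0.0025],"spin":0},{"offset":[0.0005,0.0006,-0.003],"spin":0},{"offset":[0.0005,0.0006,-0.003],"spin":0},{"offset":[0.0005,0.0006,-0.003],"spin":0}]'
```

```text
clock: 9.82
eef_pos: [489.5, 246.8, 222.7]
eef_rot: [3.141, 0.002, 0.333]
wrist_force: [0.8, 1.2, -3.7]
finger_gap: 29.8
```

The disc is on the shaft's straight part, so I'll lower it to about 5 mm above the pin top.

```bash
python3 -m crank '[{"offset":[0.0001,0.0001,-0.002],"spin":0},{"offset":[0.0001,0.0001,-0.0045],"spin":0},{"offset":[0.0001,0.0001,-0.007],"spin":0},{"offset":[0.0001,0.0001,-0.0095],"spin":0},{"offset":[0.0001,0.0001,-0.012],"spin":0},{"offset":[0.0001,0.0001,-0.0145],"spin":0},{"offset":[0.0001,0.0001,-0.017],"spin":0},{"offset":[0.0001,0.0001,-0.017],"spin":0}]'
```

```text
clock: 10.48
eef_pos: [489.5, 246.8, 205.2]
eef_rot: [3.141, 0.002, 0.333]
wrist_force: [1.2, 1.0, -5.0]
finger_gap: 29.9
```

```bash
python3 -m crank '[{"offset":[0,0,-0.001],"spin":0},{"offset":[0,0,-0.002],"spin":0},{"offset":[0,0,-0.003],"spin":0},{"offset":[0,0,-0.004],"spin":0},{"offset":[0,0,-0.005],"spin":0},{"offset":[0,0,-0.006],"spin":0},{"offset":[0,0,-0.007],"spin":0},{"offset":[0,0,-0.007],"spin":0}]'
```

```text
clock: 11.15
eef_pos: [489.5, 246.8, 198.0]
eef_rot: [3.141, 0.002, 0.333]
wrist_force: [1.5, 0.2, -5.6]
finger_gap: 29.8
```

```bash
python3 -m crank '[{"offset":[0,0,-0.001],"spin":0},{"offset":[0,0,-0.002],"spin":0},{"offset":[0,0,-0.003],"spin":0},{"offset":[0,0,-0.0035],"spin":0},{"offset":[0,0,-0.004],"spin":0},{"offset":[0,0,-0.0045],"spin":0},{"offset":[0,0,-0.0045],"spin":0},{"offset":[0,0,-0.0045],"spin":0}]'; python3 -c "
from cell import manip;print(manip.read_state()['moment'])"
```

```text
clock: 11.82
eef_pos: [489.5, 246.9, 193.4]
eef_rot: [3.141, 0.002, 0.333]
wrist_force: [1.4, 2.7, -3.6]
finger_gap: 29.6
[ 0.54597761 -0.1168429   0.053257  ]
```

```bash
python3 -m crank '[{"offset":[0,0,-0.0003],"spin":0},{"offset":[0,0,-0.0006],"spin":0},{"offset":[0,0,-0.0009],"spin":0},{"offset":[0,0,-0.0012],"spin":0},{"offset":[0,0,-0.0015],"spin":0},{"offset":[0,0,-0.0015],"spin":0},{"offset":[0,0,-0.0015],"spin":0},{"offset":[0,0,-0.0015],"spin":0}]'; python3 -c "
from cell import manip;print(manip.read_state()['moment'])"
```

```text
clock: 12.48
eef_pos: [489.5, 247.0, 191.9]
eef_rot: [3.141, 0.003, 0.333]
wrist_force: [1.1, 3.2, -3.5]
finger_gap: 29.9
[ 0.64561626 -0.17321215  0.0387008 ]
```

```bash
python3 -m crank '[{"offset":[0,0.0001,-0.0005],"spin":0},{"offset":[0,0.0002,-0.001],"spin":0},{"offset":[0,0.0002,-0.0015],"spin":0},{"offset":[0,0.0002,-0.002],"spin":0},{"offset":[0,0.0002,-0.0025],"spin":0},{"offset":[0,0.0002,-0.003],"spin":0},{"offset":[0,0.0002,-0.003],"spin":0},{"offset":[0,0.0002,-0.003],"spin":0}]'; python3 -c "
from cell import manip;print(manip.read_state()['moment'])"
```

```text
clock: 13.15
eef_pos: [489.5, 247.2, 188.8]
eef_rot: [3.141, 0.003, 0.333]
wrist_force: [1.2, 1.9, -3.4]
finger_gap: 29.5
[ 0.3631391  -0.16991803  0.02174695]
```

Well past the pin's top height (underside ≈ 168), so the pin has entered its hole. Now gently onto the flange.

```bash
python3 -m crank '[{"offset":[0,0.0001,-0.0005],"spin":0},{"offset":[0,0.0001,-0.001],"spin":0},{"offset":[0,0.0001,-0.0015],"spin":0},{"offset":[0,0.0001,-0.002],"spin":0},{"offset":[0,0.0001,-0.0025],"spin":0},{"offset":[0,0.0001,-0.003],"spin":0},{"offset":[0,0.0001,-0.003],"spin":0},{"offset":[0,0.0001,-0.003],"spin":0}]'; python3 -c "
from cell import manip;print(manip.read_state()['moment'])"
```

```text
clock: 13.82
eef_pos: [489.5, 247.2, 185.7]
eef_rot: [3.141, 0.003, 0.333]
wrist_force: [1.0, 1.2, -3.4]
finger_gap: 29.9
[ 0.2091569  -0.06362618  0.01480264]
```

```bash
python3 -m crank '[{"offset":[0,0,-0.0002],"spin":0},{"offset":[0,0,-0.0004],"spin":0},{"offset":[0,0,-0.0006],"spin":0},{"offset":[0,0,-0.0008],"spin":0},{"offset":[0,0,-0.001],"spin":0},{"offset":[0,0,-0.001],"spin":0},{"offset":[0,0,-0.001],"spin":0},{"offset":[0,0,-0.001],"spin":0}]'; python3 -c "
from cell import manip;print(manip.read_state()['moment'])"
```

```text
clock: 14.48
eef_pos: [489.5, 247.2, 185.6]
eef_rot: [3.141, 0.002, 0.333]
wrist_force: [-4.5, -2.0, 7.6]
finger_gap: 29.9
[-0.10303408  0.81803632  0.02246655]
```

The flange is felt at TCP 185.6, which is the predicted height for fully home. I'll ease off, let go and rise.

```bash
python3 -m crank '[{"offset":[0,0,0],"spin":0},{"offset":[0,0,0],"spin":0},{"offset":[0,0,0],"spin":0},{"offset":[0,0,0],"spin":0},{"offset":[0,0,0],"spin":0},{"offset":[0,0,0],"spin":0},{"offset":[0,0,0],"spin":0},{"offset":[0,0,0],"spin":0}]' - 40
python3 -m crank '[{"offset":[0,0,0],"spin":0},{"offset":[0,0,0],"spin":0},{"offset":[0,0,0],"spin":0},{"offset":[0,0,0],"spin":0},{"offset":[0,0,0],"spin":0},{"offset":[0,0,0],"spin":0},{"offset":[0,0,0],"spin":0},{"offset":[0,0,0],"spin":0}]' 0.75
```

```text
clock: 15.15
eef_pos: [489.5, 247.2, 185.6]
eef_rot: [3.141, 0.002, 0.333]
wrist_force: [-0.9, 0.3, 1.4]
finger_gap: 29.9
clock: 15.82
eef_pos: [489.5, 247.2, 185.7]
eef_rot: [3.141, 0.002, 0.333]
wrist_force: [-0.0, 0.9, 0.2]
finger_gap: 70.0
```

```bash
python3 -m crank '[{"offset":[0,0,0],"spin":0},{"offset":[0,0,0.005],"spin":0},{"offset":[0,0,0.02],"spin":0},{"offset":[0,0,0.045],"spin":0},{"offset":[0,0,0.075],"spin":0},{"offset":[0,0,0.105],"spin":0},{"offset":[0,0,0.13],"spin":0},{"offset":[0,0,0.14],"spin":0}]'
python3 - <<'E'
from cell import manip
import cv2,numpy as np
from h import *
s=manip.read_state();p=manip.camera("wrist");b=p["pixels"][:,:,::-1]
a=manip.camera("scene")["pixels"][90:310,220:360,::-1]
cv2.imwrite("pics/e.png",np.hstack([cv2.resize(a,(267,420),interpolation=cv2.INTER_CUBIC),b[:,30:530]]))
print(s["eef_pos"],s["eef_rot"],s["finger_gap"])
E
```

```text
clock: 16.48
eef_pos: [490.0, 247.4, 329.7]
eef_rot: [3.142, -0.003, 0.333]
wrist_force: [-0.7, -0.4, -0.3]
finger_gap: 70.7
[489.9629864  247.41090749 329.72702592] [ 3.14151464 -0.00323809  0.33306105] 70.67623754622272
```

View pics/e.png

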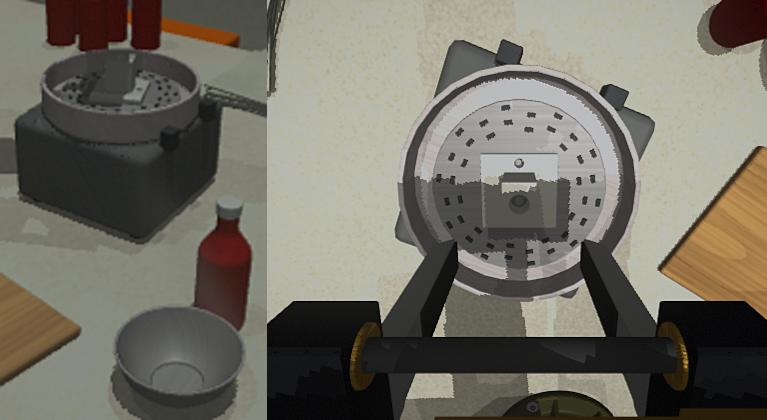

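The picture shows the disc flat inside the bowl, the pin visible in its hole at (519,163) and the shaft in the bore. The bottle and bowl are standing where they were. The gripper is clear, so I'm handing in.

```bash
python3 -c "
from cell import manip;print(manip.sign_off())"
```

```text
the job is handed in; nothing more can be done
None
```

The grating disc is seated fully home on the drive flange, and I let go and handed in the job at about 16.5 s.

- **Fit:** I turned the disc to the pin angle seen by the cameras, about 19°, and lowered it in small steps while reading the wrist force. The pin went into its hole on the first try, so I did not need to search by turning.
- **Forces:** The highest sideways reading was about 8 N, on the shaft's taper, and I corrected for it. I felt the flange at tool height 185.6 mm, the height predicted for fully home, with about 11 N of push.
- **Last checks:** After release the wrist camera showed the pin in its hole, the shaft in the bore and the disc level in the bowl. The gripper was well clear and the wrist force close to zero. The bottle and bowl looked untouched; I judged that by eye and did not re-measure them.
- **Disagreements:** The top and wrist cameras differed by about 1–2 mm on the shaft and about 2° on the pin. In the first pictures the search network got a few things wrong, such as mistaking the bottle for the shaft, so I relied on my own pixel readings instead.

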